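Get the wax tin out from behind the dye bottles

TASK

The small copper wax tin stands in the wooden caddy behind two dye bottles. First stand both bottles in the shallow grey tray at the side; with both there, take out the tin and set it in the middle of the round blue felt disc, and only then put each bottle back in the caddy, in the middle of the coaster that has the colour of its cap. Keep bottles and tin upright throughout, leave the nail jar and the shoe last where they are, and let go of everything at the end.

Things in the scene. Friction and masses are not known exactly. Their poses are not given: they have to be found in the camera images.
- bottle_red: loose white dye bottle with a red screw cap and a red band, 118 mm tall in all: round body 46 mm in diameter up to 84 mm, shoulder up to 93 mm, cap 26 mm in diameter from 93 to 118 mm. About 0.14 to 0.28 kg. Starts upright on the red coaster. Origin: centre of its underside, z up along the bottle; its yaw means nothing
- bottle_green: the same bottle with a green cap and band; starts upright on the green coaster. Origin: centre of its underside, z up
- tin: loose round copper tin with a round paper label 26 mm wide on its lid, 57 mm in diameter, 34 mm tall, about 0.08 to 0.17 kg, standing on the caddy floor behind the gap between the two bottles. Origin: centre of its underside, z up
- coaster_red: fixed flat red round coaster on the caddy floor, 68 mm in diameter, 3 mm thick; its rim shows around the bottle. Origin: centre of its underside, 8 mm above the table, so a bottle on it has its underside 11 mm above the table. Its place may be the left or the right one
- coaster_green: the same in green, its centre 76 mm beside the red one
- caddy: fixed wooden caddy, origin under its centre on the table. Floor 160 mm (x) by 190 mm (y), 8 mm thick; walls 6 mm thick at both y ends (tops at z 30 mm) and at the back, +x (top 35 mm); front open. In its frame the coasters lie at x -35, y +38 and -38 mm, the tin starts near x +22, y 0; a wax block (22 mm tall) and a spool (28 mm tall, 20 mm wide) stand in the back corners near x +54, y +73 and -74
- tray: fixed shallow open grey tray, 190 mm (its x) by 120 mm (its y) outside, walls 5 mm thick and 18 mm high, floor 5 mm thick; it has room for the two bottles one behind the other along its x. Origin: centre of its underside on the table. It may stand left or right of the caddy
- disc: fixed blue felt disc on the table on the other side of the caddy from the tray, 80 mm in diameter, 3 mm thick. Origin: centre of its underside on the table
- nail_jar: bystander, to be left alone: loose grey-looking glass jar of nails with a pale steel lid, 54 mm in diameter, 62 mm tall, between the robot and the caddy. Origin: centre of its underside
- last: bystander, to be left alone: loose pale wooden shoe last (foot form), 225 mm long (its x, heel at -x), about 70 mm wide, 85 mm tall, behind to the left, the inner one of a pair. Origin: centre of its underside
Not all that is in view belongs to the job. Leave any purple or yellow look-alike of the bottle_green alone. What is shaped like the tin but purple or red is not meant.

How it is judged:
On the way, in this order (a step that is already met when the one before it is completed fails the run):
1. both bottles stand upright and released in the tray, the tin still in its place in the caddy (x of bottle_red in the frame of tray between -0.075 and 0.075 m and y of bottle_red in the frame of tray between -0.042 and 0.042 m and height (world z) of each of bottle_red, bottle_green below 0.012 m and linear speed of each of bottle_red, bottle_green below 0.02 m/s and angle between each of bottle_red, bottle_green's own z axis and vertical below 0.1 rad and x of bottle_green in the frame of tray between -0.075 and 0.075 m and y of bottle_green in the frame of tray between -0.042 and 0.042 m and contact force between each of bottle_red, bottle_green and the fingers below 0.3 N and distance of tin from where it was at the start of the episode below 0.04 m), for 0.2 s.
2. the tin stands released on the middle of the disc while both bottles still stand in the tray (horizontal distance between tin and disc below 0.012 m and height (world z) of tin below 0.008 m and linear speed of each of tin, bottle_red, bottle_green below 0.02 m/s and angle between each of tin, bottle_red, bottle_green's own z axis and vertical below 0.1 rad and contact force between tin and the fingers below 0.3 N and x of bottle_red in the frame of tray between -0.075 and 0.075 m and y of bottle_red in the frame of tray between -0.042 and 0.042 m and height (world z) of each of bottle_red, bottle_green below 0.012 m and x of bottle_green in the frame of tray between -0.075 and 0.075 m and y of bottle_green in the frame of tray between -0.042 and 0.042 m), for 0.2 s.
At the end, for the whole second after the job is handed in: The tin stands upright on the felt disc, its centre within 12 mm of the disc's; each bottle stands upright on the coaster of its cap's colour, centre within 12 mm of the coaster's; all are released and at rest (horizontal distance between tin and disc below 0.012 m and height (world z) of tin below 0.008 m and linear speed of each of tin, bottle_red, bottle_green below 0.02 m/s and angle between each of tin, bottle_red, bottle_green's own z axis and vertical below 0.1 rad and contact force between each of tin, bottle_red, bottle_green and the fingers below 0.3 N and horizontal distance between bottle_red and coaster_red below 0.012 m and height (world z) of each of bottle_red, bottle_green below 0.016 m and horizontal distance between bottle_green and coaster_green below 0.012 m); the robot touches nothing.
It fails at once if a bottle or the tin is tipped by more than 0.6 rad (angle between any of bottle_red, bottle_green, tin's own z axis and vertical above 0.6 rad).
It fails at once if the nail jar or the shoe last is moved by more than 20 mm (distance of any of nail_jar, last from where it was at the start of the episode above 0.02 m).
It also fails if it takes over 128 s, if anything falls off the work surface, if the arm or the gripper's body presses on something with over 40 N, if the wrist force passes 120 N, or if a joint passes its speed limit or range.

ROBOT

A 6-joint arm with a two-finger parallel gripper is mounted at the origin on the work surface. World frame = base frame: x ahead of the robot, y to its left, z up, the work surface at z = 0. Lengths are in m, angles in rad, forces in N, time in s.
With the tool pointing down it reaches from about 0.35 to 0.975 m from the base axis. Payload 4.9 kg.
Tool frame: the origin (TCP) lies at the very end of the fingers, on their centre line; the grasp point (between the pads) lies 19 mm behind it; z points along the fingers, y is the line along which they close (so a half turn about z gives the same grasp; the last joint's range is limited). The gripper opens to 85 mm and grips with 20 to 120 N. Pads are 22 mm wide; open, the fingers measure 114 mm over their backs; the gripper's body (76 mm by 85 mm) begins 54 mm behind the grasp point. The pads swing forward as they close: fully open they stand 13 mm farther back than shut.
Start: joints at [-1.24, 0.053, 1.613, -0, 1.476, -0.119], TCP at [0.272, -0.563, 0.231] pointing down, gripper open.
Joint ranges: [-3.01, 3.01], [-1.01, 2.22], [0.06, 2.58], [-1.02, 4.17], [0.09, 2.62], [-3.14, 3.14]. Speed limits (rad/s): [2.57, 2.57, 3.14, 3.14, 3.14, 3.14].

INTERFACE

Orientations are given as a rotation vector (axis times angle).
In Python, from station import ctrl, imaging gives the robot as it stands.
- The arm moves only by the tool play_rows, never from a script. Its argument "series" is a list of rows, each a list of 3 entries, a list of its own where there are three numbers: the opening, from 0 (shut) to 1 (fully open), then the shift along the tool's x, y, z each as a share of 0.05 m, from -1 to 1, then the turn, a rotation vector about the tool's x, y, z each as a share of 8 degrees, from -1 to 1. In form: [[grip, [dx, dy, dz], [ax, ay, az]], ...]. A call has 1 to 8 rows; each row shifts and turns the commanded pose from where the row before left it, along the tool's axes as they then stand; what a row does not reach is not made up. A row lasts 1/8 s, in which the tool goes at most 62.5 mm and 10.7 degrees, less where a joint would pass 70% of its speed; a pose out of reach is approached as far as the arm can. A call with a number of a shift or a turn outside -1 to 1 is refused whole. A call with a gripper value outside its range is refused whole. The fingers move at their own pace and stop on an object; "force" is the grip in N (left out, the last holds). Time passes only in rows, so rows that do not move let the fingers close. It gives the time, the measured TCP pose, the force, the opening and the grip force at its end, in the units of the state.
- ctrl.get_obs(): the state, without advancing time (a new reading comes with each control period).
- imaging.get_image(name): name is "side" or "top" or "wrist"; returns a dict with "color" (420x560x3 uint8, blue, green, red), "fx", "fy", "cx", "cy" (pixels), "D" ([k1, k2, p1, p2, k3] as OpenCV has them; the pictures are not rectified), "extrinsics" (4x4, takes a point from world to camera coordinates); the wrist camera has in their place "hand_eye" (4x4, takes a point from camera to tool coordinates, whose origin is the TCP and whose axes are the flange's). Camera axes: x right, y down, z forward; pixel columns grow to the right and rows downward; lengths in m; the calibration is good to about 2 mm. A picture is of the moment at which its call begins: read the wrist's pose just before it. There is no depth.
- ctrl.finish_job(): hands the job in; it is judged then, once.
The state is a dict: "t": time; "q": joint angles; "dq": joint speeds; "effort": joint torques, N m; "tool_pos": TCP position; "tool_rot": TCP orientation; "contact_force": force on the tool from outside, world axes, zero at the start; "wrist_torque": the same for the moment, N m; "opening": finger opening in m; "grip_force": force on a finger pad.
Only numpy, scipy, OpenCV 4.12 (cv2) and the standard library are available. Lean on these libraries where they do the work, as an engineer would, in place of code of your own. Each camera call takes 0.05 s, during which the arm holds its last target. There are 200 camera calls.

## Working session

There is one attempt and no reset: what is moved stays moved. The work goes in short steps, Python scripts to look and compute and a tool call to move; the robot and the scene stay as the last step left them, time stands still between calls to the robot, and variables do not carry over. Pictures are saved under pics/ and viewed, at most 14 in all, crops included, and the job is handed in when it is done.

Besides the shell and the picture viewer there is one more tool, called after "Request:" in YAML: its name, and indented under it one key for each argument. play_rows: Moves the arm, as the interface text tells. Shift numbers are shares of 0.05 m and turn numbers shares of 8 degrees, none past 1 either way. Its arguments: {"type":"object","properties":{"series":{"type":"array"},"force":{"type":"number"}},"required":["series"]}

```bash
mkdir -p pics; ls; cat > h.py <<'E'
import numpy as np,cv2,json
from station import ctrl,imaging
from scipy.spatial.transform import Rotation as R
def snap(name,fn):
    o=ctrl.get_obs();d=imaging.get_image(name)
    cv2.imwrite('pics/'+fn+'.png',d['color'])
    m={k:np.array(d[k]).tolist() for k in d if k!='color'}
    m['p']=list(map(float,o['tool_pos']));m['r']=list(map(float,o['tool_rot']))
    json.dump(m,open('pics/'+fn+'.json','w'));return d
def px2w(fn,uv,z):
    m=json.load(open('pics/'+fn+'.json'))
    K=np.array([[m['fx'],0,m['cx']],[0,m['fy'],m['cy']],[0,0,1]])
    n=cv2.undistortPoints(np.array([[uv]],float),K,np.array(m['D'])).ravel()
    ray=np.array([*n,1])
    if 'extrinsics' in m:
        T=np.linalg.inv(np.array(m['extrinsics']))
    else:
        B=np.eye(4);B[:3,:3]=R.from_rotvec(m['r']).as_matrix();B[:3,3]=m['p'];T=B@np.array(m['hand_eye'])
    o=T[:3,3];d=T[:3,:3]@ray
    return o+d*(z-o[2])/d[2]
E
python3 - <<'E'
from h import *
snap('top','top0');snap('side','side0')
o=ctrl.get_obs();print(o['t'],o['tool_pos'],o['tool_rot'],o['opening'])
print(R.from_rotvec(o['tool_rot']).as_matrix().round(3))
E
```

```text
pics
0.1 [ 0.27160057 -0.56226955  0.23017501] [-3.06062365e+00 -7.00307561e-01  2.71071840e-04] 0.0849649553878159
[[ 0.9    0.435 -0.001]
 [ 0.435 -0.9    0.002]
 [ 0.    -0.002 -1.   ]]
```

View pics/top0.png

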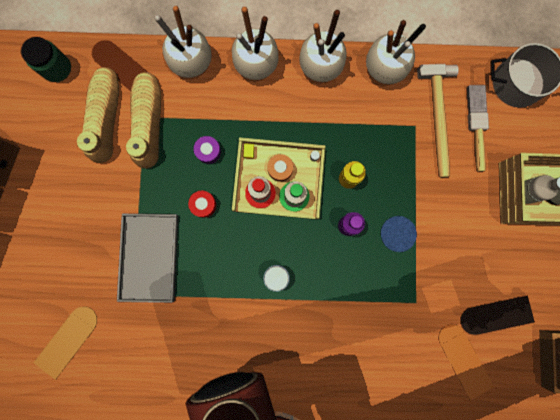

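View pics/side0.png

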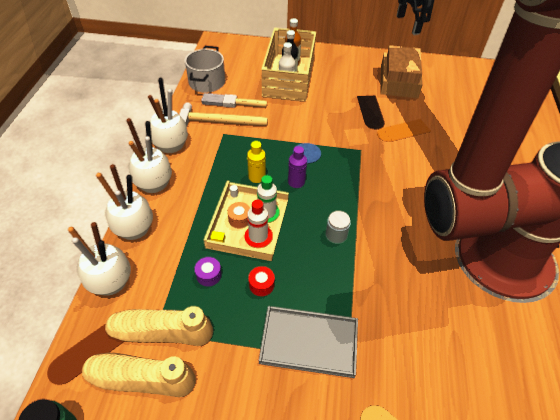

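The top view shows the caddy at (280,178), the red-capped bottle at (259,188) and the green one at (296,193). The tray is at (148,258), the disc at (399,234) and the nail jar at (277,278).
- **Tin candidates:** copper at (281,167), purple at (207,150) and red at (202,204). The copper one inside the caddy fits the description.
- **Green bottle candidates:** green at (296,193), yellow at (354,174) and purple at (353,224). The green-capped one in the caddy fits.

I'll confirm these in an enlarged crop.

```bash
python3 - <<'E'
from h import *
a=cv2.imread('pics/top0.png')[125:235,225:335];cv2.imwrite('pics/c1.png',cv2.resize(a,(600,600),interpolation=cv2.INTER_CUBIC))
b=cv2.imread('pics/top0.png')[200:310,110:260]
for n,u,z in [('caddyBL',(239,139),.035),('caddyBR',(325,146),.035),('fl',(233,212),.03),('fr',(321,219),.03),('tin',(281,167),.042),('red',(258.5,185),.129),('green',(296,189),.129),('disc',(399,234),.003),('jar',(277,276),.062),
 ('tr1',(122,215),.018),('tr2',(176,215),.018),('tr3',(175,301),.018),('tr4',(119,300),.018),('pb',(353,218),.118),('yb',(354,169),.118),('rt',(202,204),.034),('pt',(207,150),.034),('lasttoe',(137,147),.08),('x',(148,80),.05)]:
  print(n,px2w('top0',u,z).round(3))
E
```

```text
caddyBL [0.695 0.09  0.035]
caddyBR [ 0.685 -0.1    0.035]
fl [0.534 0.097 0.03 ]
fr [ 0.524 -0.094  0.03 ]
tin [ 0.634 -0.004  0.042]
red [0.58  0.039 0.129]
green [ 0.574 -0.035  0.129]
disc [ 0.498 -0.271  0.003]
jar [ 0.401 -0.003  0.062]
tr1 [0.521 0.34  0.018]
tr2 [0.525 0.222 0.018]
tr3 [0.34  0.214 0.018]
tr4 [0.339 0.334 0.018]
pb [ 0.521 -0.15   0.118]
yb [ 0.62  -0.151  0.118]
rt [0.549 0.164 0.034]
pt [0.668 0.159 0.034]
lasttoe [0.66  0.298 0.08 ]
x [0.817 0.293 0.05 ]
```

View pics/c1.png

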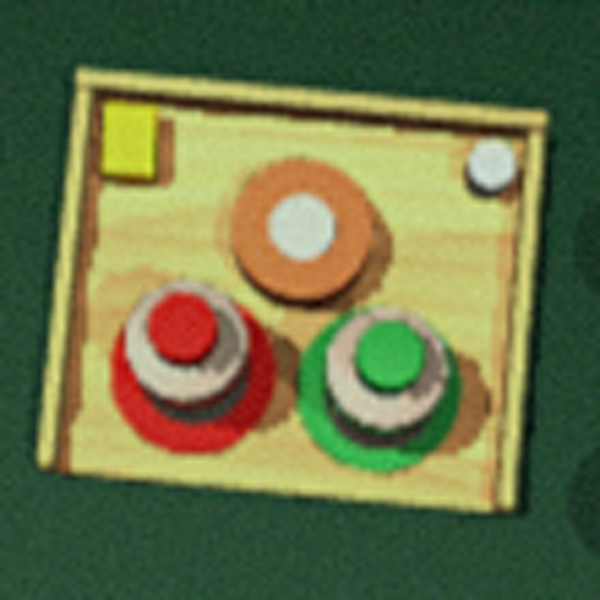

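The crop confirms the copper tin with its paper label at (302,227), the red-capped bottle at (182,327) on the red coaster, and the green-capped one at (391,356) on the green coaster. Next I'll compute positions and cross-check them against the side view.

```bash
cat >> h.py <<'E'
def plan(tgt,ang=None,n=None):
    """rows to reach tgt (TCP world), tool y at world angle ang deg"""
    o=ctrl.get_obs();M=R.from_rotvec(o['tool_rot']);p=np.array(o['tool_pos']);d=np.array(tgt)-p
    y=M.as_matrix()[:,1];a=np.degrees(np.arctan2(y[1],y[0]));da=0 if ang is None else (ang-a+90)%180-90
    # tilt correction: final orientation exactly down
    af=np.radians(a+da);yf=np.array([np.cos(af),np.sin(af),0]);zf=np.array([0,0,-1.]);F=R.from_matrix(np.c_[np.cross(yf,zf),yf,zf])
    rv=(M.inv()*F).as_rotvec()
    n=n or int(np.ceil(max(np.abs(d).max()/.047,np.abs(np.degrees(rv)).max()/7.9)))
    print('t',round(o['t'],2),'p',p.round(4),'yaw',round(a,1),'turn',round(da,1),'n',n)
    for i in range(n):
        Mi=M*R.from_rotvec(rv*i/n);print((Mi.inv().apply(d/n)/.05).round(3).tolist(),(np.degrees(rv)/n/8).round(3).tolist())
E
python3 - <<'E'
from h import *
def c(u,v):return ((u+.5)/5.4545-.5+225,(v+.5)/5.4545-.5+125)
P={}
for n,u,z in [('red',(182,327),.129),('green',(391,356),.129),('cr',(193,371),.011),('cg',(380,390),.011),('tin',(302,227),.042)]:
  P[n]=px2w('top0',c(*u),z);print(n,P[n].round(4))
for n,u,z in [('sred',(258,206),.129),('sgreen',(267,182),.129),('stin',(239,212),.042),('sdisc',(307,153),.003),('sjar',(339,218),.062),('t1',(267,309),.018),('t2',(357,315),.018),('t3',(356,374),.018),('t4',(261,364),.018)]:
  print(n,px2w('side0',u,z).round(4))
d=P['cr']-P['cg'];print(np.linalg.norm(d),np.degrees(np.arctan2(-d[0],d[1])))
plan([.577,0.002,.23],-3)
E
```

```text
red [0.5806 0.0401 0.129 ]
green [ 0.5722 -0.0357  0.129 ]
cr [0.5805 0.0408 0.011 ]
cg [ 0.5749 -0.0355  0.011 ]
tin [ 0.6354 -0.0019  0.042 ]
sred [0.5783 0.0464 0.129 ]
sgreen [ 0.5708 -0.0266  0.129 ]
stin [0.6341 0.0016 0.042 ]
sdisc [ 0.4981 -0.2684  0.003 ]
sjar [ 0.3974 -0.0036  0.062 ]
t1 [0.5276 0.2299 0.018 ]
t2 [0.3396 0.2131 0.018 ]
t3 [0.3361 0.3372 0.018 ]
t4 [0.5196 0.3471 0.018 ]
0.07654549576778663 -4.174990966367849
t 0.1 p [ 0.2716 -0.5623  0.2302] yaw -64.2 turn 61.2 n 13
[0.801, -0.577, 0.002] [-0.001, -0.001, -0.589]
[0.845, -0.51, 0.001] [-0.001, -0.001, -0.589]
[0.884, -0.439, 0.001] [-0.001, -0.001, -0.589]
[0.917, -0.365, 0.001] [-0.001, -0.001, -0.589]
[0.944, -0.288, 0.001] [-0.001, -0.001, -0.589]
[0.965, -0.209, 0.001] [-0.001, -0.001, -0.589]
[0.979, -0.13, 0.001] [-0.001, -0.001, -0.589]
[0.986, -0.049, 0.001] [-0.001, -0.001, -0.589]
[0.987, 0.032, 0.001] [-0.001, -0.001, -0.589]
[0.981, 0.113, 0.0] [-0.001, -0.001, -0.589]
[0.968, 0.193, 0.0] [-0.001, -0.001, -0.589]
[0.949, 0.272, 0.0] [-0.001, -0.001, -0.589]
[0.923, 0.349, 0.0] [-0.001, -0.001, -0.589]
```

Both cameras agree to within a few mm, and the coaster spacing comes out at 76.5 mm against the given 76. I'll move above the bottles now.

Request:
play_rows:
  series:
    - [1, [0.8, -0.58, 0], [0, 0, -0.59]]
    - [1, [0.85, -0.51, 0], [0, 0, -0.59]]
    - [1, [0.88, -0.44, 0], [0, 0, -0.59]]
    - [1, [0.92, -0.37, 0], [0, 0, -0.59]]
    - [1, [0.94, -0.29, 0], [0, 0, -0.59]]
    - [1, [0.96, -0.21, 0], [0, 0, -0.59]]
    - [1, [0.98, -0.13, 0], [0, 0, -0.59]]
    - [1, [0.99, -0.05, 0], [0, 0, -0.59]]
  force: 30

```text
t: 1.1
tool_pos: [0.4593, -0.2133, 0.2308]
tool_rot: [-2.669, -1.657, 0.0]
contact_force: [-0.4, -0.5, 0.2]
opening: 0.0856
grip_force: 0.0
```

Request:
play_rows:
  series:
    - [1, [0.99, 0.03, 0], [0, 0, -0.59]]
    - [1, [0.98, 0.11, 0], [0, 0, -0.59]]
    - [1, [0.97, 0.19, 0], [0, 0, -0.59]]
    - [1, [0.95, 0.27, 0], [0, 0, -0.59]]
    - [1, [0.92, 0.35, 0], [0, 0, -0.59]]
    - [1, [0, 0, 0], [0, 0, 0]]

```text
t: 1.85
tool_pos: [0.5761, 0.0052, 0.2305]
tool_rot: [-2.271, -2.169, 0.001]
contact_force: [-0.7, 0.3, 0.2]
opening: 0.0856
grip_force: 0.0
```

```bash
python3 - <<'E'
from h import *
snap('wrist','w1')
plan([.5765,0.002,.23],-3)
E
```

```text
t 1.9 p [0.5756 0.0038 0.2305] yaw -2.7 turn -0.3 n 1
[-0.034, 0.019, 0.01] [-0.011, 0.002, 0.033]
```

View pics/w1.png

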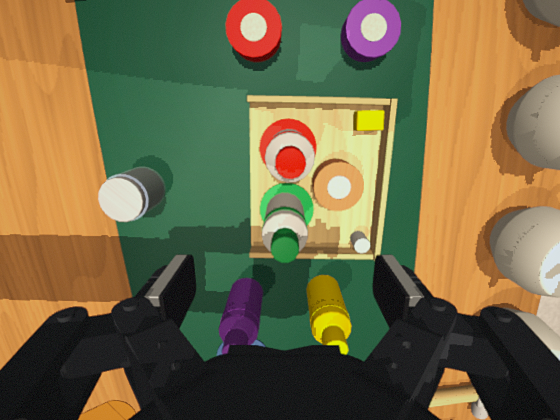

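The wrist view (right = +x, up = +y) shows the red cap at (291,162), the green cap at (286,245) and the tin label at (340,187). The pads straddle the line along which I'll close.

```bash
python3 - <<'E'
from h import *
for n,u,z in [('red',(291,162),.129),('green',(286,246),.129),('tin',(340,187),.042),('jar',(122,199),.062),('cr',(289,147),.011)]:
  print(n,px2w('w1',u,z).round(4))
plan([.579,.041,.20],-3)
E
```

```text
red [0.583  0.0402 0.129 ]
green [ 0.5758 -0.0328  0.129 ]
tin [ 0.6379 -0.0033  0.042 ]
jar [ 0.4008 -0.0008  0.062 ]
cr [0.5832 0.0402 0.011 ]
t 1.9 p [0.5756 0.0038 0.2305] yaw -2.7 turn -0.3 n 1
[0.747, 0.033, 0.61] [-0.011, 0.002, 0.033]
```

Request:
play_rows:
  series:
    - [1, [0.75, 0.1, 0], [0, 0, 0]]
    - [1, [0, 0, 0.8], [0, 0, 0]]
    - [1, [0, 0, 0.8], [0, 0, 0]]
    - [1, [0, 0, 0.7], [0, 0, 0]]
    - [1, [0, 0, 0.6], [0, 0, 0]]
    - [1, [0, 0, 0.4], [0, 0, 0]]
    - [1, [0, 0, 0], [0, 0, 0]]
    - [1, [0, 0, 0], [0, 0, 0]]

```text
t: 2.9
tool_pos: [0.5836, 0.0394, 0.0677]
tool_rot: [2.276, 2.163, 0.002]
contact_force: [0.2, 0.3, 0.1]
opening: 0.0856
grip_force: 0.0
```

Request:
play_rows:
  series:
    - [0.3, [0, 0, 0], [0, 0, 0]]
    - [0.3, [0, 0, 0], [0, 0, 0]]
    - [0.3, [0, 0, 0], [0, 0, 0]]
    - [0.3, [0, 0, 0], [0, 0, 0]]
    - [0.3, [0, 0, 0], [0, 0, 0]]
  force: 40

```text
t: 3.52
tool_pos: [0.5832, 0.0398, 0.0676]
tool_rot: [2.276, 2.165, 0.001]
contact_force: [-2.9, -0.1, 5.4]
opening: 0.0447
grip_force: 41.1
```

Request:
play_rows:
  series:
    - [0.3, [0, 0, -0.4], [0, 0, 0]]
    - [0.3, [0, 0, -0.8], [0, 0, 0]]
    - [0.3, [0, 0, -0.8], [0, 0, 0]]
    - [0.3, [0, 0, -0.4], [0, 0, 0]]
    - [0.3, [0, 0, 0], [0, 0, 0]]

```text
t: 4.15
tool_pos: [0.5835, 0.0398, 0.1882]
tool_rot: [2.274, 2.163, 0.004]
contact_force: [-0.5, 0.4, -2.7]
opening: 0.0445
grip_force: 41.6
```

```bash
python3 - <<'E'
from h import *
o=ctrl.get_obs();print(o['opening'],o['grip_force'],o['contact_force'])
plan([.482,.2785,.187],2)
E
```

```text
0.044518020333815814 41.618200088851154 [-0.46114762  0.40187942 -2.68854933]
t 4.15 p [0.5835 0.0398 0.1882] yaw -2.9 turn 4.9 n 6
[0.778, -0.378, 0.003] [0.004, 0.0, -0.101]
[0.783, -0.367, 0.003] [0.004, 0.0, -0.101]
[0.788, -0.356, 0.003] [0.004, 0.0, -0.101]
[0.793, -0.344, 0.003] [0.004, 0.0, -0.101]
[0.798, -0.333, 0.004] [0.004, 0.0, -0.101]
[0.803, -0.322, 0.004] [0.004, 0.0, -0.101]
```

Request:
play_rows:
  series:
    - [0.3, [0.4, -0.2, 0], [0, 0, -0.1]]
    - [0.3, [0.75, -0.36, 0], [0, 0, -0.1]]
    - [0.3, [0.9, -0.42, 0], [0, 0, -0.1]]
    - [0.3, [0.95, -0.42, 0], [0, 0, -0.1]]
    - [0.3, [0.85, -0.35, 0], [0, 0, -0.1]]
    - [0.3, [0.6, -0.25, 0], [0, 0, -0.1]]
    - [0.3, [0.3, -0.1, 0], [0, 0, 0]]
    - [0.3, [0, 0, 0], [0, 0, 0]]

```text
t: 5.15
tool_pos: [0.4789, 0.2789, 0.1849]
tool_rot: [-2.181, -2.26, 0.004]
contact_force: [0.5, -0.1, -2.2]
opening: 0.0452
grip_force: 41.6
```

```bash
python3 - <<'E'
from h import *
snap('wrist','w2')
plan([.482,.2785,.187],2)
E
```

```text
t 5.2 p [0.4795 0.2782 0.1853] yaw 2.0 turn 0.0 n 1
[0.005, 0.05, -0.034] [-0.01, 0.009, -0.004]
```

View pics/w2.png

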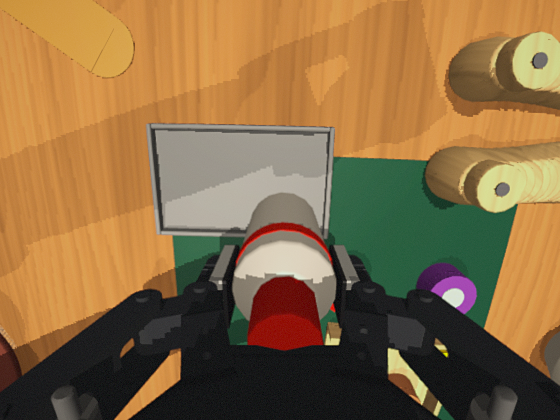

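The red bottle is held upright. The tray corners are at (150,125), (334,128) and (162,235), and I'll use them to refine its position.

```bash
python3 - <<'E'
from h import *
for u in [(150,125),(334,128),(162,235)]: print(px2w('w2',u,.018).round(4))
E
```

```text
[0.3426 0.3368 0.018 ]
[0.5258 0.3396 0.018 ]
[0.3458 0.219  0.018 ]
```

Request:
play_rows:
  series:
    - [0.3, [0, 0.07, 0.5], [0, 0, 0]]
    - [0.3, [0, 0, 0.7], [0, 0, 0]]
    - [0.3, [0, 0, 0.6], [0, 0, 0]]
    - [0.3, [0, 0, 0.4], [0, 0, 0]]
    - [0.3, [0, 0, 0.22], [0, 0, 0]]
    - [0.3, [0, 0, 0], [0, 0, 0]]
    - [0.3, [0, 0, 0], [0, 0, 0]]

```text
t: 6.08
tool_pos: [0.4845, 0.2789, 0.0667]
tool_rot: [2.183, 2.258, 0.003]
contact_force: [-0.2, -1.1, -1.7]
opening: 0.0446
grip_force: 41.5
```

Request:
play_rows:
  series:
    - [0.3, [0, 0, 0.08], [0, 0, 0]]
    - [0.3, [0, 0, 0], [0, 0, 0]]
    - [0.3, [0, 0, 0], [0, 0, 0]]

```text
t: 6.45
tool_pos: [0.4837, 0.2787, 0.0617]
tool_rot: [2.183, 2.258, 0.001]
contact_force: [0.2, 0.3, -0.6]
opening: 0.0452
grip_force: 41.5
```

Request:
play_rows:
  series:
    - [0.65, [0, 0, 0], [0, 0, 0]]
    - [1, [0, 0, 0], [0, 0, 0]]
    - [1, [0, 0, 0], [0, 0, 0]]
    - [1, [0, 0, 0], [0, 0, 0]]
    - [1, [0, 0, -0.5], [0, 0, 0]]
    - [1, [0, 0, -1], [0, 0, 0]]
    - [1, [0, 0, -1], [0, 0, 0]]
    - [1, [0, 0, -0.5], [0, 0, 0]]

```text
t: 7.45
tool_pos: [0.4848, 0.2791, 0.2153]
tool_rot: [2.182, 2.257, 0.008]
contact_force: [-0.0, 1.0, -0.5]
opening: 0.0853
grip_force: 0.0
```

```bash
python3 - <<'E'
from h import *
snap('wrist','w3')
plan([.576,-.035,.205],-3,8)
E
```

```text
t 7.5 p [0.486  0.2796 0.2182] yaw 1.9 turn -4.9 n 8
[-0.794, 0.198, 0.032] [0.008, -0.003, 0.077]
[-0.792, 0.207, 0.032] [0.008, -0.003, 0.077]
[-0.789, 0.215, 0.032] [0.008, -0.003, 0.077]
[-0.787, 0.224, 0.033] [0.008, -0.003, 0.077]
[-0.784, 0.232, 0.033] [0.008, -0.003, 0.077]
[-0.782, 0.241, 0.033] [0.008, -0.003, 0.077]
[-0.779, 0.249, 0.033] [0.008, -0.003, 0.077]
[-0.777, 0.258, 0.033] [0.008, -0.003, 0.077]
```

Request:
play_rows:
  series:
    - [1, [-0.79, 0.2, 0], [0, 0, 0.08]]
    - [1, [-0.79, 0.21, 0], [0, 0, 0.08]]
    - [1, [-0.79, 0.21, 0], [0, 0, 0.08]]
    - [1, [-0.79, 0.22, 0], [0, 0, 0.08]]
    - [1, [-0.78, 0.23, 0], [0, 0, 0.08]]
    - [1, [-0.78, 0.24, 0], [0, 0, 0.08]]
    - [1, [-0.78, 0.25, 0], [0, 0, 0.08]]
    - [1, [-0.78, 0.25, 0], [0, 0, 0.08]]

```text
t: 8.5
tool_pos: [0.5721, -0.0372, 0.2101]
tool_rot: [-2.282, -2.157, 0.001]
contact_force: [-0.1, 0.6, -0.9]
opening: 0.0854
grip_force: 0.0
```

Request:
play_rows:
  series:
    - [1, [0, 0, 0], [0, 0, 0]]
    - [1, [0, 0, 0], [0, 0, 0]]

```text
t: 8.75
tool_pos: [0.5718, -0.0356, 0.2104]
tool_rot: [-2.281, -2.158, 0.001]
contact_force: [-0.0, 0.8, -0.1]
opening: 0.0853
grip_force: 0.0
```

```bash
python3 - <<'E'
from h import *
plan([.575,-.035,.067],-3)
E
```

```text
t 8.75 p [ 0.5718 -0.0356  0.2104] yaw -3.2 turn 0.2 n 4
[0.003, 0.017, 0.717] [-0.003, -0.001, -0.006]
[0.003, 0.016, 0.717] [-0.003, -0.001, -0.006]
[0.003, 0.016, 0.717] [-0.003, -0.001, -0.006]
[0.003, 0.016, 0.717] [-0.003, -0.001, -0.006]
```

View pics/w3.png

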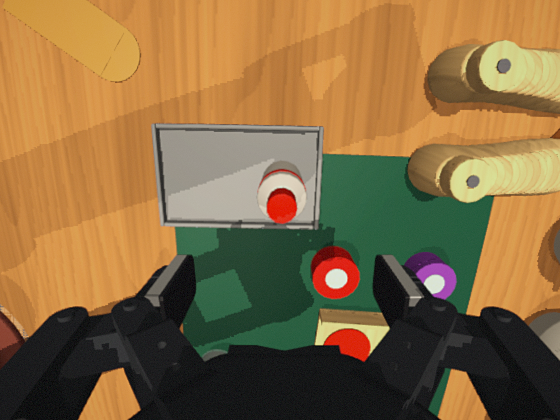

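The red bottle stands upright in the tray, cap at (282,206), and the empty red coaster shows at the bottom of the picture. Next is the green bottle.

Request:
play_rows:
  series:
    - [1, [0, 0.06, 0.7], [0, 0, 0]]
    - [1, [0, 0, 0.8], [0, 0, 0]]
    - [1, [0, 0, 0.7], [0, 0, 0]]
    - [1, [0, 0, 0.45], [0, 0, 0]]
    - [1, [0, 0, 0.2], [0, 0, 0]]
    - [1, [0, 0, 0], [0, 0, 0]]
    - [1, [0, 0, 0], [0, 0, 0]]

```text
t: 9.62
tool_pos: [0.5762, -0.036, 0.0702]
tool_rot: [2.281, 2.158, 0.002]
contact_force: [-0.2, 0.3, -0.1]
opening: 0.0857
grip_force: 0.0
```

Request:
play_rows:
  series:
    - [0.3, [0, 0, 0], [0, 0, 0]]
    - [0.3, [0, 0, 0], [0, 0, 0]]
    - [0.3, [0, 0, 0], [0, 0, 0]]
    - [0.3, [0, 0, 0], [0, 0, 0]]
    - [0.3, [0, 0, 0], [0, 0, 0]]

```text
t: 10.25
tool_pos: [0.5756, -0.0363, 0.0697]
tool_rot: [2.282, 2.158, 0.0]
contact_force: [-2.6, -0.4, 5.5]
opening: 0.0442
grip_force: 41.2
```

Request:
play_rows:
  series:
    - [0.3, [0, 0, -0.4], [0, 0, 0]]
    - [0.3, [0, 0, -0.8], [0, 0, 0]]
    - [0.3, [0, 0, -0.8], [0, 0, 0]]
    - [0.3, [0, 0, -0.4], [0, 0, 0]]
    - [0.3, [0, 0, 0], [0, 0, 0]]
    - [0.3, [0, 0, 0], [0, 0, 0]]

```text
t: 11.0
tool_pos: [0.5742, -0.0359, 0.1866]
tool_rot: [-2.28, -2.157, 0.003]
contact_force: [-0.9, -0.2, -3.1]
opening: 0.0446
grip_force: 41.9
```

```bash
python3 - <<'E'
from h import *
plan([.384,.277,.185],2,9)
E
```

```text
t 11.0 p [ 0.5742 -0.0359  0.1866] yaw -3.2 turn 5.2 n 9
[0.671, -0.461, 0.005] [-0.003, -0.0, -0.072]
[0.675, -0.454, 0.005] [-0.003, -0.0, -0.072]
[0.68, -0.447, 0.005] [-0.003, -0.0, -0.072]
[0.684, -0.44, 0.005] [-0.003, -0.0, -0.072]
[0.689, -0.433, 0.005] [-0.003, -0.0, -0.072]
[0.693, -0.426, 0.004] [-0.003, -0.0, -0.072]
[0.697, -0.419, 0.004] [-0.003, -0.0, -0.072]
[0.702, -0.412, 0.004] [-0.003, -0.0, -0.072]
[0.706, -0.405, 0.004] [-0.003, -0.0, -0.072]
```

Request:
play_rows:
  series:
    - [0.3, [0.35, -0.25, 0], [0, 0, -0.08]]
    - [0.3, [0.65, -0.45, 0], [0, 0, -0.08]]
    - [0.3, [0.8, -0.52, 0], [0, 0, -0.08]]
    - [0.3, [0.85, -0.54, 0], [0, 0, -0.08]]
    - [0.3, [0.85, -0.54, 0], [0, 0, -0.08]]
    - [0.3, [0.85, -0.52, 0], [0, 0, -0.08]]
    - [0.3, [0.8, -0.5, 0], [0, 0, -0.08]]
    - [0.3, [0.65, -0.38, 0], [0, 0, -0.08]]

```text
t: 12.0
tool_pos: [0.3914, 0.2579, 0.1871]
tool_rot: [-2.18, -2.26, 0.004]
contact_force: [0.7, 0.5, -1.8]
opening: 0.0445
grip_force: 41.9
```

Request:
play_rows:
  series:
    - [0.3, [0.4, -0.2, 0], [0, 0, 0]]
    - [0.3, [0, 0, 0], [0, 0, 0]]
    - [0.3, [0, 0, 0], [0, 0, 0]]

```text
t: 12.38
tool_pos: [0.383, 0.2757, 0.1879]
tool_rot: [-2.183, -2.259, 0.003]
contact_force: [0.4, 0.9, -3.2]
opening: 0.0447
grip_force: 41.9
```

```bash
python3 - <<'E'
from h import *
plan([.384,.277,.065],2,1)
E
```

```text
t 12.38 p [0.383  0.2757 0.1879] yaw 2.0 turn 0.0 n 1
[0.027, 0.023, 2.458] [-0.009, 0.007, -0.005]
```

Request:
play_rows:
  series:
    - [0.3, [0, 0, 0.5], [0, 0, 0]]
    - [0.3, [0, 0, 0.7], [0, 0, 0]]
    - [0.3, [0, 0, 0.6], [0, 0, 0]]
    - [0.3, [0, 0, 0.4], [0, 0, 0]]
    - [0.3, [0, 0, 0.2], [0, 0, 0]]
    - [0.3, [0, 0, 0.04], [0, 0, 0]]
    - [0.3, [0, 0, 0], [0, 0, 0]]
    - [0.3, [0, 0, 0], [0, 0, 0]]

```text
t: 13.38
tool_pos: [0.3844, 0.2765, 0.0679]
tool_rot: [2.183, 2.258, 0.003]
contact_force: [0.8, 0.6, -2.8]
opening: 0.0448
grip_force: 41.9
```

Request:
play_rows:
  series:
    - [0.3, [0, 0, 0.07], [0, 0, 0]]
    - [0.3, [0, 0, 0], [0, 0, 0]]
    - [0.3, [0, 0, 0], [0, 0, 0]]

```text
t: 13.75
tool_pos: [0.3841, 0.2764, 0.0637]
tool_rot: [2.183, 2.258, 0.002]
contact_force: [0.6, -0.0, -0.6]
opening: 0.0443
grip_force: 42.0
```

Request:
play_rows:
  series:
    - [0.65, [0, 0, 0], [0, 0, 0]]
    - [1, [0, 0, 0], [0, 0, 0]]
    - [1, [0, 0, 0], [0, 0, 0]]
    - [1, [0, 0, 0], [0, 0, 0]]
    - [1, [0, 0, -0.5], [0, 0, 0]]
    - [1, [0, 0, -1], [0, 0, 0]]
    - [1, [0, 0, -1], [0, 0, 0]]
    - [1, [0, 0, -0.5], [0, 0, 0]]

```text
t: 14.75
tool_pos: [0.3848, 0.2767, 0.217]
tool_rot: [2.182, 2.257, 0.008]
contact_force: [0.7, 0.3, 0.1]
opening: 0.0853
grip_force: 0.0
```

```bash
python3 - <<'E'
from h import *
snap('top','top1')
plan([.60,-.003,.215],-3,8)
plan([.60,-.003,.215],87,12)
a=cv2.imread('pics/top1.png')[120:310,100:340];cv2.imwrite('pics/c2.png',cv2.resize(a,(720,570),interpolation=cv2.INTER_CUBIC))
E
```

```text
t 14.8 p [0.3859 0.2773 0.2198] yaw 1.9 turn -4.9 n 8
[-0.719, 0.511, 0.014] [0.007, -0.004, 0.077]
[-0.713, 0.519, 0.013] [0.007, -0.004, 0.077]
[-0.707, 0.526, 0.013] [0.007, -0.004, 0.077]
[-0.702, 0.534, 0.013] [0.007, -0.004, 0.077]
[-0.696, 0.542, 0.013] [0.007, -0.004, 0.077]
[-0.69, 0.549, 0.013] [0.007, -0.004, 0.077]
[-0.684, 0.556, 0.012] [0.007, -0.004, 0.077]
[-0.678, 0.564, 0.012] [0.007, -0.004, 0.077]
t 14.8 p [0.3859 0.2773 0.2198] yaw 1.9 turn 85.1 n 12
[-0.479, 0.341, 0.009] [0.006, 0.002, -0.886]
[-0.517, 0.279, 0.009] [0.006, 0.002, -0.886]
[-0.548, 0.213, 0.008] [0.006, 0.002, -0.886]
[-0.57, 0.144, 0.008] [0.006, 0.002, -0.886]
[-0.583, 0.072, 0.008] [0.006, 0.002, -0.886]
[-0.588, -0.0, 0.008] [0.006, 0.002, -0.886]
[-0.583, -0.073, 0.007] [0.006, 0.002, -0.886]
[-0.57, -0.144, 0.007] [0.006, 0.002, -0.886]
[-0.548, -0.213, 0.007] [0.006, 0.002, -0.886]
[-0.517, -0.279, 0.007] [0.006, 0.002, -0.886]
[-0.479, -0.341, 0.008] [0.006, 0.002, -0.886]
[-0.433, -0.397, 0.008] [0.006, 0.002, -0.886]
```

View pics/c2.png

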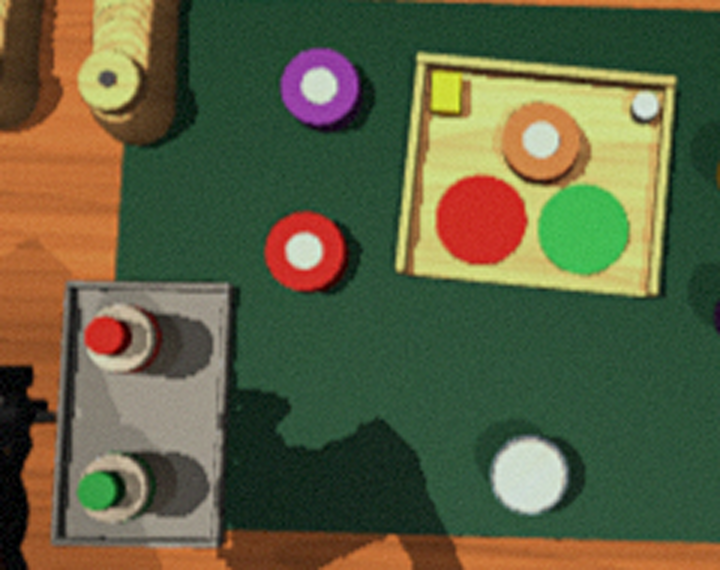

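Both bottles stand upright in the tray, caps at (107,336) and (101,491) in the crop. The tin at (541,140) hasn't moved, and the bare coasters are at (481,220) and (584,229). Next I'll turn the gripper and go above the tin.

Request:
play_rows:
  series:
    - [1, [-0.48, 0.34, 0], [0, 0, -0.886]]
    - [1, [-0.52, 0.28, 0], [0, 0, -0.886]]
    - [1, [-0.55, 0.21, 0], [0, 0, -0.886]]
    - [1, [-0.57, 0.14, 0], [0, 0, -0.886]]
    - [1, [-0.58, 0.07, 0], [0, 0, -0.886]]
    - [1, [-0.59, 0, 0], [0, 0, -0.886]]
    - [1, [-0.58, -0.07, 0], [0, 0, -0.886]]
    - [1, [-0.57, -0.14, 0], [0, 0, -0.886]]

```text
t: 15.8
tool_pos: [0.5262, 0.0884, 0.212]
tool_rot: [-0.843, -3.025, 0.001]
contact_force: [0.3, -0.2, 0.1]
opening: 0.0855
grip_force: 0.0
```

Request:
play_rows:
  series:
    - [1, [-0.55, -0.21, 0], [0, 0, -0.886]]
    - [1, [-0.52, -0.28, 0], [0, 0, -0.886]]
    - [1, [-0.48, -0.34, 0], [0, 0, -0.886]]
    - [1, [-0.43, -0.4, 0], [0, 0, -0.886]]
    - [1, [0, 0, 0], [0, 0, 0]]
    - [1, [0, 0, 0], [0, 0, 0]]

```text
t: 16.55
tool_pos: [0.597, -0.0039, 0.2123]
tool_rot: [-0.084, -3.139, -0.001]
contact_force: [0.4, 0.7, -0.1]
opening: 0.0855
grip_force: 0.0
```

```bash
python3 - <<'E'
from h import *
plan([.6365,-.003,.13],87,4)
snap('wrist','w4')
def c(u,v):return ((u+.5)/3-.5+100,(v+.5)/3-.5+120)
for n,u,z in [('cr',(481,220),.011),('cg',(584,229),.011),('tin',(541,140),.042)]:print(n,px2w('top1',c(*u),z).round(4))
o=ctrl.get_obs();print(o['q'].round(2))
E
```

```text
t 16.55 p [ 0.597  -0.0039  0.2123] yaw 86.9 turn 0.1 n 4
[-0.198, 0.015, 0.411] [0.001, -0.003, -0.002]
[-0.198, 0.015, 0.411] [0.001, -0.003, -0.002]
[-0.198, 0.015, 0.411] [0.001, -0.003, -0.002]
[-0.197, 0.015, 0.412] [0.001, -0.003, -0.002]
cr [0.5796 0.0407 0.011 ]
cg [ 0.5751 -0.0357  0.011 ]
tin [ 0.6351 -0.002   0.042 ]
[-0.13 -0.    1.7   0.    1.44 -1.65]
```

View pics/w4.png

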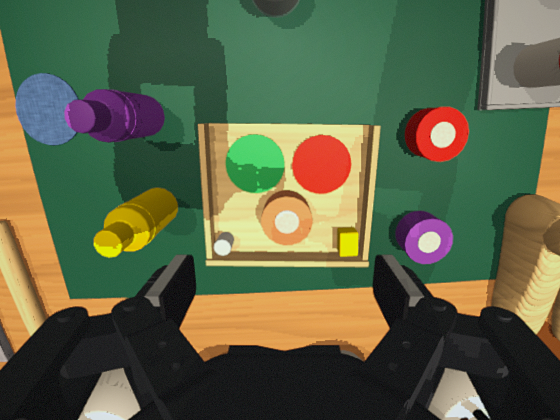

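In this wrist view (down = +x), the tin label is at (287,222), the green coaster at (255,164) and the red one at (322,164). The disc is at (47,108).

```bash
python3 - <<'E'
from h import *
for n,u,z in [('cg',(255,164),.011),('cr',(322,164),.011),('tin',(287,222),.042),('disc',(47,108),.003),('yb',(111,241),.118)]:print(n,px2w('w4',u,z).round(4))
E
```

```text
cg [ 0.5765 -0.0357  0.011 ]
cr [0.5806 0.0402 0.011 ]
tin [ 0.637  -0.0028  0.042 ]
disc [ 0.4986 -0.2706  0.003 ]
yb [ 0.6192 -0.1536  0.118 ]
```

Request:
play_rows:
  series:
    - [1, [-0.78, 0.07, 0.3], [0, 0, 0]]
    - [1, [0, 0, 0.8], [0, 0, 0]]
    - [1, [0, 0, 0.9], [0, 0, 0]]
    - [1, [0, 0, 0.8], [0, 0, 0]]
    - [1, [0, 0, 0.6], [0, 0, 0]]
    - [1, [0, 0, 0.4], [0, 0, 0]]
    - [1, [0, 0, 0.1], [0, 0, 0]]
    - [1, [0, 0, 0], [0, 0, 0]]

```text
t: 17.6
tool_pos: [0.6373, -0.0027, 0.0191]
tool_rot: [0.082, 3.139, -0.0]
contact_force: [-0.4, -0.0, 0.4]
opening: 0.0854
grip_force: 0.0
```

Request:
play_rows:
  series:
    - [1, [0, 0, 0], [0, 0, 0]]
    - [1, [0, 0, 0], [0, 0, 0]]

```text
t: 17.85
tool_pos: [0.6377, -0.003, 0.0197]
tool_rot: [0.083, 3.138, -0.0]
contact_force: [0.6, 0.1, 0.5]
opening: 0.0854
grip_force: 0.0
```

Request:
play_rows:
  series:
    - [1, [0.03, 0, 0.18], [0, 0, 0]]
    - [1, [0, 0, 0], [0, 0, 0]]
    - [0.75, [0, 0, 0], [0, 0, 0]]
    - [0.55, [0, 0, 0], [0, 0, 0]]
    - [0.5, [0, 0, 0], [0, 0, 0]]
    - [0.5, [0, 0, 0], [0, 0, 0]]
    - [0.5, [0, 0, 0], [0, 0, 0]]
  force: 30

```text
t: 18.73
tool_pos: [0.6355, -0.0029, 0.0096]
tool_rot: [0.083, 3.14, -0.0]
contact_force: [0.8, 0.6, 0.1]
opening: 0.0563
grip_force: 32.1
```

Request:
play_rows:
  series:
    - [0.5, [0, 0, -0.3], [0, 0, 0]]
    - [0.5, [0, 0, -0.7], [0, 0, 0]]
    - [0.5, [0, 0, -0.9], [0, 0, 0]]
    - [0.5, [0, 0, -0.9], [0, 0, 0]]
    - [0.5, [0, 0, -0.7], [0, 0, 0]]
    - [0.5, [0, 0, -0.4], [0, 0, 0]]
    - [0.5, [0, 0, 0], [0, 0, 0]]
    - [0.5, [0, 0, 0], [0, 0, 0]]

```text
t: 19.73
tool_pos: [0.6342, -0.0026, 0.2021]
tool_rot: [-0.083, -3.137, -0.001]
contact_force: [-0.1, -0.1, -1.6]
opening: 0.0562
grip_force: 32.3
```

```bash
python3 - <<'E'
from h import *
o=ctrl.get_obs();print(o['opening'],o['grip_force'],o['contact_force'])
plan([.4985,-.2705,.20],87,1)
E
```

```text
0.05616247823256117 32.26243257522583 [-0.0908051  -0.0750148  -1.61204625]
t 19.73 p [ 0.6342 -0.0026  0.2021] yaw 87.0 turn 0.0 n 1
[2.428, -5.492, 0.049] [0.002, -0.024, -0.002]
```

Request:
play_rows:
  series:
    - [0.5, [0.17, -0.4, 0], [0, 0, 0]]
    - [0.5, [0.35, -0.8, 0], [0, 0, 0]]
    - [0.5, [0.4, -0.9, 0], [0, 0, 0]]
    - [0.5, [0.4, -0.9, 0], [0, 0, 0]]
    - [0.5, [0.4, -0.9, 0], [0, 0, 0]]
    - [0.5, [0.38, -0.85, 0], [0, 0, 0]]
    - [0.5, [0.22, -0.5, 0], [0, 0, 0]]
    - [0.5, [0.11, -0.24, 0], [0, 0, 0]]

```text
t: 20.72
tool_pos: [0.4976, -0.2719, 0.2029]
tool_rot: [-0.086, -3.138, -0.002]
contact_force: [0.1, -0.9, -0.8]
opening: 0.0559
grip_force: 32.3
```

Request:
play_rows:
  series:
    - [0.5, [0, 0, 0], [0, 0, 0]]
    - [0.5, [0, 0, 0], [0, 0, 0]]

```text
t: 20.98
tool_pos: [0.4996, -0.2697, 0.2039]
tool_rot: [-0.081, -3.14, -0.001]
contact_force: [0.4, 0.1, -1.5]
opening: 0.056
grip_force: 32.3
```

```bash
python3 - <<'E'
from h import *
plan([.4985,-.2705,.0055],87,1)
snap('wrist','w5')
E
```

```text
t 20.98 p [ 0.4996 -0.2697  0.2039] yaw 87.0 turn -0.0 n 1
[0.02, -0.019, 3.968] [0.005, -0.003, 0.004]
```

View pics/w5.png

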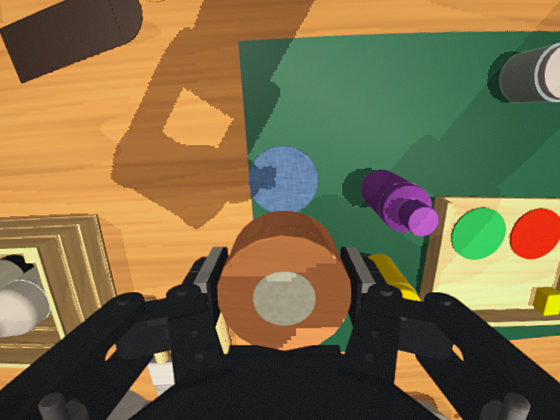

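The tin hangs level in the gripper and the disc is at (284,180). I'll check the disc's position and also the tin's offset in the grip.

```bash
python3 - <<'E'
from h import *
print(px2w('w5',(284,180),.003), px2w('w5',(284,298),.2039-.0096+.042), px2w('w5',(424,222),.118))
E
```

```text
[ 0.49962575 -0.2697207   0.003     ] [ 0.50047755 -0.26990302  0.2363    ] [ 0.51552932 -0.15776394  0.118     ]
```

Request:
play_rows:
  series:
    - [0.5, [0.01, 0, 0.4], [0, 0, 0]]
    - [0.5, [0, 0, 0.8], [0, 0, 0]]
    - [0.5, [0, 0, 0.9], [0, 0, 0]]
    - [0.5, [0, 0, 0.8], [0, 0, 0]]
    - [0.5, [0, 0, 0.6], [0, 0, 0]]
    - [0.5, [0, 0, 0.35], [0, 0, 0]]
    - [0.5, [0, 0, 0], [0, 0, 0]]
    - [0.5, [0, 0, 0], [0, 0, 0]]

```text
t: 22.02
tool_pos: [0.4999, -0.271, 0.013]
tool_rot: [0.082, 3.139, -0.002]
contact_force: [-0.4, -0.8, -1.7]
opening: 0.056
grip_force: 32.3
```

Request:
play_rows:
  series:
    - [0.5, [0, 0, 0.15], [0, 0, 0]]
    - [0.5, [0, 0, 0], [0, 0, 0]]
    - [0.5, [0, 0, 0], [0, 0, 0]]

```text
t: 22.4
tool_pos: [0.4991, -0.2706, 0.0046]
tool_rot: [0.083, 3.14, -0.0]
contact_force: [-0.5, -0.0, -2.2]
opening: 0.0558
grip_force: 32.4
```

Request:
play_rows:
  series:
    - [0.5, [0, 0, 0.02], [0, 0, 0]]
    - [0.5, [0, 0, 0], [0, 0, 0]]
    - [0.7, [0, 0, 0], [0, 0, 0]]
    - [1, [0, 0, 0], [0, 0, 0]]
    - [1, [0, 0, 0], [0, 0, 0]]
    - [1, [0, 0, 0], [0, 0, 0]]
    - [1, [0, 0, -0.3], [0, 0, 0]]
    - [1, [0, 0, -0.8], [0, 0, 0]]

```text
t: 23.4
tool_pos: [0.4974, -0.2694, 0.0573]
tool_rot: [-0.083, -3.137, -0.004]
contact_force: [0.8, -0.6, 0.2]
opening: 0.0852
grip_force: 0.0
```

Request:
play_rows:
  series:
    - [1, [0, 0, -1], [0, 0, 0]]
    - [1, [0, 0, -1], [0, 0, 0]]
    - [1, [0, 0, -0.9], [0, 0, 0]]
    - [1, [0, 0, -0.4], [0, 0, 0]]
    - [1, [0, 0, 0], [0, 0, 0]]
    - [1, [0, 0, 0], [0, 0, 0]]

```text
t: 24.15
tool_pos: [0.498, -0.2698, 0.2208]
tool_rot: [-0.083, -3.137, -0.004]
contact_force: [-0.2, 0.7, -0.3]
opening: 0.0855
grip_force: 0.0
```

```bash
python3 - <<'E'
from h import *
d=snap('wrist','w6');cv2.imwrite('pics/c3.png',cv2.resize(d['color'][100:260,160:400],(720,480)))
plan([.483,.279,.22],2,18)
E
```

```text
t 24.2 p [ 0.4979 -0.2697  0.2204] yaw 87.0 turn -85.0 n 18
[0.049, 0.608, 0.002] [-0.0, -0.002, 0.59]
[0.098, 0.602, 0.002] [-0.0, -0.002, 0.59]
[0.148, 0.592, 0.002] [-0.0, -0.002, 0.59]
[0.196, 0.578, 0.002] [-0.0, -0.002, 0.59]
[0.243, 0.56, 0.002] [-0.0, -0.002, 0.59]
[0.288, 0.538, 0.002] [-0.0, -0.002, 0.59]
[0.331, 0.512, 0.002] [-0.0, -0.002, 0.59]
[0.372, 0.483, 0.002] [-0.0, -0.002, 0.59]
[0.411, 0.451, 0.002] [-0.0, -0.002, 0.59]
[0.447, 0.415, 0.002] [-0.0, -0.002, 0.59]
[0.479, 0.377, 0.002] [-0.0, -0.002, 0.59]
[0.509, 0.337, 0.001] [-0.0, -0.002, 0.59]
[0.535, 0.294, 0.001] [-0.0, -0.002, 0.59]
[0.557, 0.249, 0.001] [-0.0, -0.002, 0.59]
[0.576, 0.202, 0.001] [-0.0, -0.002, 0.59]
[0.59, 0.154, 0.001] [-0.0, -0.002, 0.59]
[0.601, 0.105, 0.001] [-0.0, -0.002, 0.59]
[0.607, 0.055, 0.001] [-0.0, -0.002, 0.59]
```

View pics/c3.png

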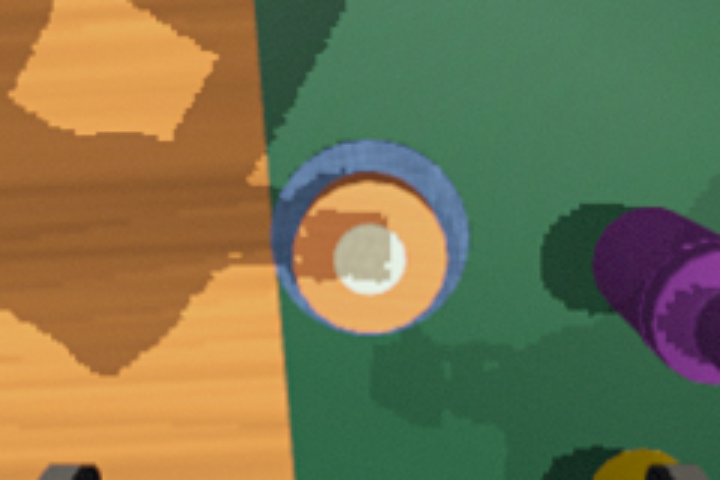

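The tin stands on the disc, label at crop (370,259) and disc centre at (371,237), which matches parallax from its height. I'll confirm that numerically after this move. Now back to the red bottle.

Request:
play_rows:
  series:
    - [1, [0.05, 0.61, 0], [0, 0, 0.59]]
    - [1, [0.1, 0.6, 0], [0, 0, 0.59]]
    - [1, [0.15, 0.59, 0], [0, 0, 0.59]]
    - [1, [0.2, 0.58, 0], [0, 0, 0.59]]
    - [1, [0.24, 0.56, 0], [0, 0, 0.59]]
    - [1, [0.29, 0.54, 0], [0, 0, 0.59]]
    - [1, [0.33, 0.51, 0], [0, 0, 0.59]]
    - [1, [0.37, 0.48, 0], [0, 0, 0.59]]

```text
t: 25.2
tool_pos: [0.4908, -0.0255, 0.2208]
tool_rot: [-1.097, -2.939, 0.001]
contact_force: [0.6, -0.0, -0.1]
opening: 0.0857
grip_force: 0.0
```

Request:
play_rows:
  series:
    - [1, [0.41, 0.45, 0], [0, 0, 0.59]]
    - [1, [0.45, 0.42, 0], [0, 0, 0.59]]
    - [1, [0.48, 0.38, 0], [0, 0, 0.59]]
    - [1, [0.51, 0.34, 0], [0, 0, 0.59]]
    - [1, [0.53, 0.29, 0], [0, 0, 0.59]]
    - [1, [0.56, 0.25, 0], [0, 0, 0.59]]
    - [1, [0.58, 0.2, 0], [0, 0, 0.59]]
    - [1, [0.59, 0.15, 0], [0, 0, 0.59]]

```text
t: 26.2
tool_pos: [0.484, 0.2184, 0.2207]
tool_rot: [-1.99, -2.428, 0.005]
contact_force: [-0.2, 0.6, -0.6]
opening: 0.0852
grip_force: 0.0
```

Request:
play_rows:
  series:
    - [1, [0.6, 0.1, 0], [0, 0, 0.59]]
    - [1, [0.61, 0.05, 0], [0, 0, 0.59]]
    - [1, [0, 0, 0], [0, 0, 0]]
    - [1, [0, 0, 0], [0, 0, 0]]

```text
t: 26.7
tool_pos: [0.4824, 0.278, 0.2217]
tool_rot: [-2.18, -2.261, 0.004]
contact_force: [-0.4, -0.9, -0.3]
opening: 0.085
grip_force: 0.0
```

```bash
python3 - <<'E'
from h import *
print('disc',px2w('w6',(283.7,179),.003),'tin',px2w('w6',(283.3,186.3),.037))
plan([.4838,.2788,.062],2,1)
E
```

```text
disc [ 0.49966708 -0.26991046  0.003     ] tin [ 0.50086793 -0.27045067  0.037     ]
t 26.7 p [0.4824 0.278  0.2217] yaw 2.1 turn -0.1 n 1
[0.02, 0.037, 3.193] [-0.018, 0.01, 0.009]
```

The tin sits within 2 mm of the disc's centre. Now I'll descend on the red bottle, grip it and lift.

Request:
play_rows:
  series:
    - [1, [0.02, 0.03, 0.5], [0, 0, 0]]
    - [1, [0, 0, 0.8], [0, 0, 0]]
    - [1, [0, 0, 0.8], [0, 0, 0]]
    - [1, [0, 0, 0.6], [0, 0, 0]]
    - [1, [0, 0, 0.4], [0, 0, 0]]
    - [1, [0, 0, 0.06], [0, 0, 0]]
    - [1, [0, 0, 0], [0, 0, 0]]
    - [1, [0, 0, 0], [0, 0, 0]]

```text
t: 27.7
tool_pos: [0.4856, 0.2801, 0.067]
tool_rot: [2.181, 2.26, 0.004]
contact_force: [-0.3, 0.6, 0.5]
opening: 0.0852
grip_force: 0.0
```

Request:
play_rows:
  series:
    - [0.3, [0, 0, 0], [0, 0, 0]]
    - [0.3, [0, 0, 0], [0, 0, 0]]
    - [0.3, [0, 0, 0], [0, 0, 0]]
    - [0.3, [0, 0, 0], [0, 0, 0]]
    - [0.3, [0, 0, 0], [0, 0, 0]]
  force: 40

```text
t: 28.32
tool_pos: [0.4845, 0.28, 0.0661]
tool_rot: [-2.182, -2.26, -0.001]
contact_force: [-3.1, -0.9, 6.2]
opening: 0.0449
grip_force: 40.9
```

Request:
play_rows:
  series:
    - [0.3, [0, 0, -0.4], [0, 0, 0]]
    - [0.3, [0, 0, -0.8], [0, 0, 0]]
    - [0.3, [0, 0, -0.8], [0, 0, 0]]
    - [0.3, [0, 0, -0.5], [0, 0, 0]]
    - [0.3, [0, 0, 0], [0, 0, 0]]
    - [0.3, [0, 0, 0], [0, 0, 0]]

```text
t: 29.08
tool_pos: [0.4837, 0.2794, 0.189]
tool_rot: [-2.181, -2.26, 0.003]
contact_force: [-0.5, -0.5, -3.9]
opening: 0.0444
grip_force: 41.6
```

```bash
python3 - <<'E'
from h import *
plan([.581,.0405,.19],-3,1)
E
```

```text
t 29.07 p [0.4837 0.2794 0.189 ] yaw 2.0 turn -5.0 n 1
[-4.843, 1.776, -0.02] [-0.013, 0.006, 0.628]
```

Request:
play_rows:
  series:
    - [0.3, [-0.35, 0.14, 0], [0, 0, 0.08]]
    - [0.3, [-0.65, 0.27, 0], [0, 0, 0.08]]
    - [0.3, [-0.8, 0.33, 0], [0, 0, 0.08]]
    - [0.3, [-0.85, 0.36, 0], [0, 0, 0.08]]
    - [0.3, [-0.8, 0.34, 0], [0, 0, 0.08]]
    - [0.3, [-0.65, 0.27, 0], [0, 0, 0.08]]
    - [0.3, [-0.45, 0.19, 0], [0, 0, 0.08]]
    - [0.3, [-0.21, 0.09, 0], [0, 0, 0.08]]

```text
t: 30.08
tool_pos: [0.5833, 0.0396, 0.1887]
tool_rot: [-2.282, -2.156, 0.003]
contact_force: [-0.3, 0.0, -2.1]
opening: 0.044
grip_force: 41.6
```

Request:
play_rows:
  series:
    - [0.3, [0, 0, 0], [0, 0, 0]]
    - [0.3, [0, 0, 0], [0, 0, 0]]

```text
t: 30.32
tool_pos: [0.5833, 0.0423, 0.1899]
tool_rot: [-2.279, -2.161, 0.001]
contact_force: [0.4, -0.3, -2.0]
opening: 0.0449
grip_force: 41.6
```

```bash
python3 - <<'E'
from h import *
plan([.580,.0415,.073],-3,1)
snap('wrist','w7')
E
```

```text
t 30.32 p [0.5833 0.0423 0.1899] yaw -3.1 turn 0.1 n 1
[-0.019, -0.063, 2.338] [-0.006, -0.002, -0.007]
```

View pics/w7.png

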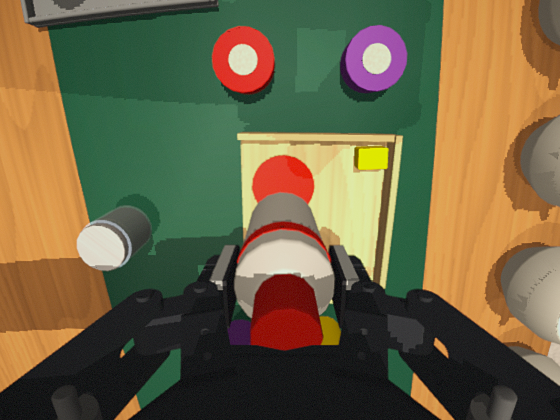

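The red bottle hangs upright. The coaster at about (283,186) lines up with the bottle axis at column 285, so I'll lower it.

Request:
play_rows:
  series:
    - [0.3, [-0.01, -0.05, 0.5], [0, 0, 0]]
    - [0.3, [0, 0, 0.7], [0, 0, 0]]
    - [0.3, [0, 0, 0.6], [0, 0, 0]]
    - [0.3, [0, 0, 0.35], [0, 0, 0]]
    - [0.3, [0, 0, 0.1], [0, 0, 0]]
    - [0.3, [0, 0, 0], [0, 0, 0]]
    - [0.3, [0, 0, 0], [0, 0, 0]]

```text
t: 31.25
tool_pos: [0.5823, 0.0413, 0.0794]
tool_rot: [2.279, 2.159, 0.003]
contact_force: [0.4, -0.1, -2.7]
opening: 0.0447
grip_force: 41.5
```

Request:
play_rows:
  series:
    - [0.3, [0, -0.02, 0.12], [0, 0, 0]]
    - [0.3, [0, 0, 0], [0, 0, 0]]
    - [0.3, [0, 0, 0], [0, 0, 0]]

```text
t: 31.62
tool_pos: [0.5805, 0.0413, 0.0722]
tool_rot: [2.28, 2.16, 0.001]
contact_force: [0.4, 0.1, -1.0]
opening: 0.0448
grip_force: 41.7
```

Contact is as expected at .0722. I'll release, retreat, and go for the green bottle.

Request:
play_rows:
  series:
    - [0.65, [0, 0, 0], [0, 0, 0]]
    - [1, [0, 0, 0], [0, 0, 0]]
    - [1, [0, 0, 0], [0, 0, 0]]
    - [1, [0, 0, 0], [0, 0, 0]]
    - [1, [0, 0, -0.5], [0, 0, 0]]
    - [1, [0, 0, -1], [0, 0, 0]]
    - [1, [0, 0, -1], [0, 0, 0]]
    - [1, [0, 0, -0.5], [0, 0, 0]]

```text
t: 32.62
tool_pos: [0.5815, 0.0413, 0.2258]
tool_rot: [2.278, 2.158, 0.006]
contact_force: [0.2, -0.1, 1.1]
opening: 0.0855
grip_force: 0.0
```

```bash
python3 - <<'E'
from h import *
plan([.384,.2765,.215],2,8)
E
```

```text
t 32.62 p [0.5815 0.0413 0.2258] yaw -3.1 turn 5.1 n 8
[0.561, -0.525, 0.024] [0.005, 0.0, -0.08]
[0.566, -0.519, 0.025] [0.005, 0.0, -0.08]
[0.572, -0.512, 0.025] [0.005, 0.0, -0.08]
[0.578, -0.506, 0.025] [0.005, 0.0, -0.08]
[0.583, -0.499, 0.026] [0.005, 0.0, -0.08]
[0.589, -0.493, 0.026] [0.005, 0.0, -0.08]
[0.594, -0.486, 0.026] [0.005, 0.0, -0.08]
[0.6, -0.48, 0.027] [0.005, 0.0, -0.08]
```

Request:
play_rows:
  series:
    - [1, [0.56, -0.53, 0], [0, 0, -0.08]]
    - [1, [0.57, -0.52, 0], [0, 0, -0.08]]
    - [1, [0.57, -0.51, 0], [0, 0, -0.08]]
    - [1, [0.58, -0.51, 0], [0, 0, -0.08]]
    - [1, [0.58, -0.5, 0], [0, 0, -0.08]]
    - [1, [0.59, -0.49, 0], [0, 0, -0.08]]
    - [1, [0.59, -0.49, 0], [0, 0, -0.08]]
    - [1, [0.6, -0.48, 0], [0, 0, -0.08]]

```text
t: 33.62
tool_pos: [0.3812, 0.2772, 0.2219]
tool_rot: [2.181, 2.261, 0.001]
contact_force: [1.0, 0.9, 0.3]
opening: 0.0852
grip_force: 0.0
```

Request:
play_rows:
  series:
    - [1, [0, 0, 0], [0, 0, 0]]
    - [1, [0, 0, 0], [0, 0, 0]]

```text
t: 33.88
tool_pos: [0.3823, 0.2762, 0.2219]
tool_rot: [2.181, 2.26, 0.0]
contact_force: [0.5, -0.1, 0.0]
opening: 0.0854
grip_force: 0.0
```

```bash
python3 - <<'E'
from h import *
plan([.384,.2765,.064],2,1)
E
```

```text
t 33.88 p [0.3823 0.2762 0.2219] yaw 2.0 turn -0.0 n 1
[0.006, 0.033, 3.157] [0.003, 0.002, 0.004]
```

Request:
play_rows:
  series:
    - [1, [0, 0.03, 0.5], [0, 0, 0]]
    - [1, [0, 0, 0.8], [0, 0, 0]]
    - [1, [0, 0, 0.8], [0, 0, 0]]
    - [1, [0, 0, 0.6], [0, 0, 0]]
    - [1, [0, 0, 0.4], [0, 0, 0]]
    - [1, [0, 0, 0.04], [0, 0, 0]]
    - [1, [0, 0, 0], [0, 0, 0]]
    - [1, [0, 0, 0], [0, 0, 0]]

```text
t: 34.88
tool_pos: [0.3847, 0.2767, 0.0662]
tool_rot: [2.182, 2.259, 0.004]
contact_force: [0.2, 0.5, -0.2]
opening: 0.0855
grip_force: 0.0
```

Request:
play_rows:
  series:
    - [0.3, [0, 0, 0], [0, 0, 0]]
    - [0.3, [0, 0, 0], [0, 0, 0]]
    - [0.3, [0, 0, 0], [0, 0, 0]]
    - [0.3, [0, 0, 0], [0, 0, 0]]
    - [0.3, [0, 0, 0], [0, 0, 0]]

```text
t: 35.5
tool_pos: [0.3838, 0.2767, 0.0655]
tool_rot: [-2.182, -2.26, -0.0]
contact_force: [-1.9, -0.4, 6.3]
opening: 0.0442
grip_force: 41.4
```

Request:
play_rows:
  series:
    - [0.3, [0, 0, -0.4], [0, 0, 0]]
    - [0.3, [0, 0, -0.8], [0, 0, 0]]
    - [0.3, [0, 0, -0.8], [0, 0, 0]]
    - [0.3, [0, 0, -0.6], [0, 0, 0]]
    - [0.3, [0, 0, -0.3], [0, 0, 0]]
    - [0.3, [0, 0, 0], [0, 0, 0]]
    - [0.3, [0, 0, 0], [0, 0, 0]]

```text
t: 36.38
tool_pos: [0.3827, 0.276, 0.2077]
tool_rot: [-2.181, -2.26, 0.005]
contact_force: [-0.2, 0.4, -3.3]
opening: 0.0445
grip_force: 42.0
```

```bash
python3 - <<'E'
from h import *
plan([.5755,-.0355,.20],-3,1)
E
```

```text
t 36.38 p [0.3827 0.276  0.2077] yaw 2.0 turn -5.0 n 1
[-6.362, 3.633, 0.151] [-0.021, 0.011, 0.628]
```

Request:
play_rows:
  series:
    - [0.3, [-0.3, 0.19, 0], [0, 0, 0.06]]
    - [0.3, [-0.55, 0.35, 0], [0, 0, 0.06]]
    - [0.3, [-0.75, 0.47, 0], [0, 0, 0.06]]
    - [0.3, [-0.85, 0.54, 0], [0, 0, 0.06]]
    - [0.3, [-0.85, 0.54, 0], [0, 0, 0.06]]
    - [0.3, [-0.85, 0.54, 0], [0, 0, 0.06]]
    - [0.3, [-0.75, 0.47, 0], [0, 0, 0.06]]
    - [0.3, [-0.6, 0.38, 0], [0, 0, 0.06]]

```text
t: 37.38
tool_pos: [0.5583, 0.0005, 0.2073]
tool_rot: [-2.256, -2.182, 0.004]
contact_force: [0.1, -0.2, -2.8]
opening: 0.044
grip_force: 42.0
```

Request:
play_rows:
  series:
    - [0.3, [-0.45, 0.28, 0], [0, 0, 0.06]]
    - [0.3, [-0.25, 0.16, 0], [0, 0, 0.06]]
    - [0.3, [0, 0, 0], [0, 0, 0]]
    - [0.3, [0, 0, 0], [0, 0, 0]]

```text
t: 37.88
tool_pos: [0.5789, -0.0327, 0.2096]
tool_rot: [-2.273, -2.168, -0.0]
contact_force: [0.7, 0.3, -2.6]
opening: 0.0443
grip_force: 41.9
```

```bash
python3 - <<'E'
from h import *
plan([.5755,-.0355,.0725],-3,1)
snap('wrist','w8')
E
```

```text
t 37.88 p [ 0.5789 -0.0327  0.2096] yaw -2.7 turn -0.3 n 1
[-0.06, -0.064, 2.743] [-0.004, -0.004, 0.036]
```

View pics/w8.png

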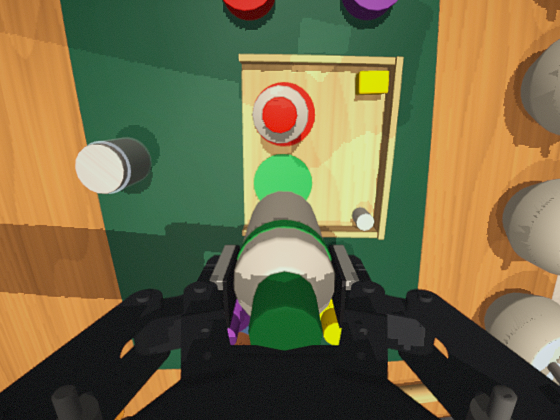

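The red bottle stands upright and centred on the red coaster (cap at (281,115), coaster centre around (283,114)). The green coaster at (282,183) is in line below the green bottle, so I'll lower it.

Request:
play_rows:
  series:
    - [0.3, [-0.05, -0.06, 0.5], [0, 0, 0]]
    - [0.3, [0, 0, 0.7], [0, 0, 0]]
    - [0.3, [0, 0, 0.7], [0, 0, 0]]
    - [0.3, [0, 0, 0.5], [0, 0, 0]]
    - [0.3, [0, 0, 0.25], [0, 0, 0]]
    - [0.3, [0, 0, 0], [0, 0, 0]]
    - [0.3, [0, 0, 0], [0, 0, 0]]

```text
t: 38.8
tool_pos: [0.5772, -0.036, 0.0789]
tool_rot: [2.273, 2.166, 0.002]
contact_force: [-0.5, 0.4, -2.1]
opening: 0.0444
grip_force: 41.9
```

Request:
play_rows:
  series:
    - [0.3, [0, -0.02, 0.13], [0, 0, 0]]
    - [0.3, [0, 0, 0], [0, 0, 0]]
    - [0.3, [0, 0, 0], [0, 0, 0]]

```text
t: 39.17
tool_pos: [0.5758, -0.0361, 0.0715]
tool_rot: [2.274, 2.166, 0.002]
contact_force: [-0.2, 0.4, -1.6]
opening: 0.0444
grip_force: 42.1
```

Request:
play_rows:
  series:
    - [0.65, [0, 0, 0.01], [0, 0, 0]]
    - [1, [0, 0, 0], [0, 0, 0]]
    - [1, [0, 0, 0], [0, 0, 0]]
    - [1, [0, 0, 0], [0, 0, 0]]
    - [1, [0, 0, -0.5], [0, 0, 0]]
    - [1, [0, 0, -1], [0, 0, 0]]
    - [1, [0, 0, -1], [0, 0, 0]]
    - [1, [0, 0, -0.8], [0, 0, 0]]

```text
t: 40.17
tool_pos: [0.5755, -0.036, 0.2379]
tool_rot: [2.273, 2.166, 0.002]
contact_force: [0.2, 0.2, -0.7]
opening: 0.0851
grip_force: 0.0
```

Request:
play_rows:
  series:
    - [1, [0, -0.5, -0.3], [0, 0, 0]]
    - [1, [0, -1, 0], [0, 0, 0]]
    - [1, [0, -0.8, 0], [0, 0, 0]]
    - [1, [0, -0.4, 0], [0, 0, 0]]
    - [1, [0, 0, 0], [0, 0, 0]]
    - [1, [0, 0, 0], [0, 0, 0]]
    - [1, [0, 0, 0], [0, 0, 0]]
    - [1, [0, 0, 0], [0, 0, 0]]

```text
t: 41.18
tool_pos: [0.4408, -0.0294, 0.2501]
tool_rot: [-2.274, -2.167, 0.001]
contact_force: [-0.5, -0.3, 0.0]
opening: 0.0855
grip_force: 0.0
```

```bash
python3 - <<'E'
from h import *
snap('side','side1')
snap('wrist','w9')
print(ctrl.get_obs()['t'])
a=cv2.imread('pics/side1.png')[120:280,180:380];b=cv2.imread('pics/w9.png')[0:300,130:530]
cv2.imwrite('pics/c4.png',np.hstack([cv2.resize(a,(400,320)),cv2.resize(b,(400,320))]))
E
```

```text
41.275
```

View pics/c4.png

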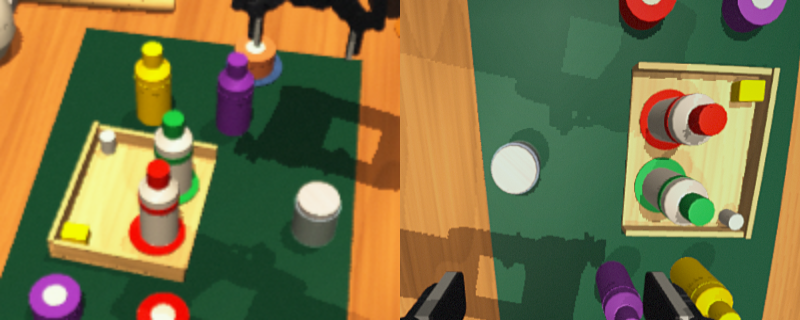

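Both bottles stand upright on their own coasters, the tin is on the disc, and the gripper is clear. One numeric check of the cap positions before handing in.

```bash
python3 - <<'E'
from h import *
r=px2w('w9',(441,112),.129);g=px2w('w9',(429,196),.129);print(r,g)
if np.hypot(*(r-[.580,.0405,.129])[:2])<.008 and np.hypot(*(g-[.5755,-.0356,.129])[:2])<.008: print(ctrl.finish_job())
E
```

```text
[0.57642213 0.03919196 0.129     ] [ 0.57181482 -0.03403899  0.129     ]
the job is handed in; nothing more can be done
None
```

I handed the job in at about 41 s: the tin stands on the felt disc about 1–2 mm off centre, both bottles stand upright on the coasters of their cap colour, about 4 mm off centre by the last camera check, and the gripper is open and clear of everything.

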